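# Slide the tall speaker into its charging cradle and switch on the power

## Robot

A 7-joint arm with a two-finger parallel gripper is mounted at the origin on the work surface. World frame = base frame: x ahead of the robot, y to its left, z up, the work surface at z = 0. Lengths are in m, angles in rad, forces in N, time in s.
With the tool pointing down it reaches from about 0.35 to 0.9 m from the base axis. Payload 19.9 kg.
Tool frame: the origin (TCP) lies at the very end of the fingers, on their centre line; the grasp point (between the pads) lies 19 mm behind it; z points along the fingers, y is the line along which they close (so a half turn about z gives the same grasp; the last joint's range is limited). The gripper opens to 94 mm and grips with 3 to 60 N. Pads are 16 mm wide; open, the fingers measure 119 mm over their backs; the gripper's body (75 mm by 177 mm) begins 78 mm behind the grasp point.
Start: joints at [-1.21, 0.417, -0.01, 1.614, 0.005, 1.111, -0.053], TCP at [0.244, 0.575, 0.205] pointing down, gripper open.
Joint ranges: [-2.81, 2.81], [-0.39, 2.02], [-1.27, 1.25], [0.06, 2.57], [-1.19, 4.33], [0.19, 2], [-2.82, 2.82]. Speed limits (rad/s): [1.89, 1.89, 2.39, 2.39, 3.01, 3.01, 3.01].

## Interface

Orientations are given as a rotation vector (axis times angle).
In Python, from rig import manip gives the robot as it stands.
- The arm moves only by the shell command python3 jog.py 'ROWS' [OPENING] [FORCE]. ROWS is a JSON list of rows, 1 to 20 of them, each an object with the fields d (a list: dx, dy, dz in units of 50 mm), turn_vec (a list: a rotation vector rx, ry, rz in units of 0.2 rad); a field left out counts as zero; each row shifts and turns the commanded pose from where the row before left it, along the tool's axes as they then stand; what a row does not reach is not made up. A row lasts 1/12 s, in which the tool goes at most 0.0417 m and 0.125 rad, less where a joint would pass 70% of its speed; a pose out of reach is approached as far as the arm can. OPENING is the opening from 0.0 (shut) to 1.0 (fully open), set as the command begins (- or left out keeps the last). The fingers move at their own pace and stop on an object; FORCE is the grip in N (left out, the last holds). Time passes only in rows, so rows that do not move let the fingers close. It prints the time, the measured TCP pose, the force, the opening and the grip force at its end. Input that does not fit is refused with a message, and nothing moves.
- manip.sense(): the state, without advancing time (a new reading comes with each control period).
- manip.grab_frame(name): name is "scene" or "top" or "wrist"; returns the picture (400x640x3 uint8, red, green, blue); there is no depth.
- manip.camera_params(name): a dict with "fx", "fy", "cx", "cy" (pixels), "D" ([k1, k2, p1, p2, k3] as OpenCV has them; the pictures are not rectified), "T" (4x4, takes a point from camera to world coordinates); the wrist camera has in their place "T_tool_cam" (4x4, takes a point from camera to tool coordinates, whose origin is the TCP and whose axes are the flange's). Camera axes: x right, y down, z forward; pixel columns grow to the right and rows downward; lengths in m; the calibration is good to about 2 mm. A picture is of the moment at which its call begins: read the wrist's pose just before it. camera_params takes no time and is no camera call.
- manip.hand_in(): hands the job in; it is judged then, once.
The state is a dict: "t": time; "joint_pos": joint angles; "joint_vel": joint speeds; "effort": joint torques, N m; "tool_pos": TCP position; "tcp_rot": TCP orientation; "contact_force": force on the tool from outside, world axes, zero at the start; "wrist_torque": the same for the moment, N m; "opening": opening from 0.0 (shut) to 1.0 (fully open); "grip_force": force on a finger pad.
Only numpy, scipy, OpenCV 4.12 (cv2) and the standard library are available. Lean on these libraries where they do the work, as an engineer would, in place of code of your own. Each camera call takes 0.05 s, during which the arm holds its last target. There are 200 camera calls.

## Task

Push the tall round cordless speaker across the table into its horseshoe charging cradle until it rests against the back of the cradle, pushing only on its base, below the metal ring, so that it slides upright and is never tipped or lifted. Then press the raised end of the rocker switch on the power strip fully down to switch the charger on. Leave everything else where it stands.

Things in the scene. Friction and masses are not known exactly. Their poses are not given: they have to be found in the camera images.
- speaker: Cordless speaker, upright cylinder, 66 mm diameter, 190 mm tall, 0.36 to 0.5 kg, loose. Origin at the centre of its underside, z up. Its bottom 70 mm is a smooth black base under a thin metal ring; touch only this base. Pushed within 35 mm of the table it slides, pushed high it topples. Too tall to fit under a gripper pointing straight down: lean the hand back 30 to 45 degrees, fingertips forward.
- speaker_upper: The speaker's upper part, grey fabric from 70 to 190 mm above its underside, fixed to the base; not to be touched. Same origin and axes as speaker.
- cradle: Charging cradle, black horseshoe fixed to the table, 40 mm high, no floor, open towards its own -x (roughly to the robot's right). Origin on the table where the speaker's axis stands when fully home; x points from mouth to back. Flat back face at x = 33 mm; side walls 10 mm thick, inner faces at y = -40 and 40 mm. The speaker starts 160 to 220 mm before the origin, up to 50 mm to either side.
- cradle_mouth (a point): Middle of the cradle's mouth, on the table, at cradle x = -34 mm, where the mouth is 104 mm wide inside; from there the walls close in at 34 degrees to 80 mm wide at x = -13 mm, then run parallel to the back.
- strip: White power strip fixed to the table, 360 x 62 x 45 mm (x, y, z), on the robot's left, roughly along world x, with sockets and two plugs (tops 86 mm high) on its middle and far end. Origin at the centre of its underside, x along it away from the robot. The rocker switch is on top at the robot-side end, centred at x = -135 mm, z = 51 mm.
- rocker (a joint): Rocker of the switch, grey, 40 mm along the strip, 26 mm wide, 8 mm thick, in rad: 0 = off (its end nearer the robot raised), 0.44 = fully on (that end pressed down). It turns about the strip's y axis through its own middle, stays where it is left and needs about 3 N at its raised end.
- rocker_press (a point): Point on the rocker's top face 14 mm from its middle, on the end nearer the robot: press here, straight down. About 58 mm above the table when off, 52 mm when on.
- duster: loose bystander, leave it alone; spray can, 52 mm diameter, 200 mm tall, standing on the far side of the cradle or of the speaker's way. Origin under its centre.
- cleaner: loose bystander, leave it alone; bottle, 54 mm diameter, 160 mm tall, standing on the far side of the cradle or of the speaker's way. Origin under its centre.
- brick: loose bystander, leave it alone; black power adapter, 120 x 52 x 32 mm, between the cradle and the robot. Origin under its centre.
- router: loose bystander, leave it alone; flat black router, 60 x 120 x 28 mm, behind the cradle. Origin under its centre.
- charger: loose bystander, leave it alone; white plug charger, 45 x 45 x 40 mm with two pins on top (58 mm in all), near the back of the cradle. Origin under its centre.
- discs: loose bystander, leave it alone; stack of disc cases, 125 x 142 x 61 mm, right. Origin under its centre.
- remote: loose bystander, leave it alone; black remote control, 150 x 42 x 18 mm, right. Origin under its centre.

How it is judged:
On the way, in this order (a step that is already met when the one before it is completed fails the run):
1. the speaker stands upright and at rest, fully home in the cradle (x of speaker in the frame of cradle between -0.006 and 0.008 m and y of speaker in the frame of cradle between -0.012 and 0.012 m and angle between speaker's own z axis and vertical below 0.06 rad and linear speed of speaker below 0.02 m/s), for 0.2 s.
2. the rocker switch is pressed fully on (value of joint rocker above 0.35 rad), for 0.1 s.
At the end, for the whole second after the job is handed in: The speaker stands upright (within 0.06 rad) and at rest in the cradle, its axis no more than 6 mm short of fully home and within 12 mm of the middle, and the rocker is on (joint above 0.35 of 0.44 rad) (all of step 1 and value of joint rocker above 0.35 rad); the robot touches nothing.
It fails at once if the speaker is tipped by more than 0.2 rad (angle between speaker's own z axis and vertical above 0.2 rad).
It fails at once if the speaker is lifted off the table by more than 12 mm (height (world z) of speaker above 0.012 m).
It fails at once if the robot touches the speaker above the ring (contact force between any of the fingers, the arm and speaker_upper above 0.5 N).
It fails at once if a bystander is moved by more than 20 mm (distance of any of duster, cleaner, brick, router, charger, discs, remote from where it was at the start of the episode above 0.02 m).
It also fails if it takes over 72 s, if anything falls off the work surface, if the arm or the gripper's body presses on something with over 40 N, if the wrist force passes 120 N, or if a joint passes its speed limit or range.

## Working session

There is one attempt and no reset: what is moved stays moved. The work goes in short steps, Python scripts to look and compute and a shell command to move; the robot and the scene stay as the last step left them, time stands still between calls to the robot, and variables do not carry over. Pictures are saved under pics/ and viewed, at most 10 in all, crops included, and the job is handed in when it is done.

```bash
ls; mkdir -p pics; python3 - <<'E'
from rig import manip
import cv2,numpy as np
s=manip.sense();print(s['t'],s['tool_pos'],s['tcp_rot'])
for n in ("scene","top"):
    f=manip.grab_frame(n);cv2.imwrite(f'pics/{n}0.png',f[:,:,::-1])
    p=manip.camera_params(n);print(n,{k:np.round(p[k],4).tolist() for k in p})
p=manip.camera_params("wrist");print({k:np.round(p[k],4).tolist() for k in p})
E
```

```text
jog.py
pics
rig.py
0.0 [0.24429717 0.57485263 0.2048258 ] [-6.26927986e-01 -3.07824890e+00  1.94167409e-03]
scene {'fx': 378.7063, 'fy': 378.7063, 'cx': 314.655, 'cy': 200.9268, 'D': [-0.0709, 0.0, 0.0, 0.0, 0.0], 'T': [[0.2011, 0.8391, -0.5055, 1.1353], [0.9795, -0.1769, 0.0959, -0.1217], [-0.009, -0.5144, -0.8575, 0.97], [0.0, 0.0, 0.0, 1.0]]}
top {'fx': 443.714, 'fy': 443.714, 'cx': 322.4064, 'cy': 189.617, 'D': [-0.0332, 0.0, 0.0, 0.0, 0.0], 'T': [[-0.0263, -0.9933, 0.1121, 0.4583], [-0.9997, 0.0263, -0.0022, -0.0298], [-0.0007, -0.1121, -0.9937, 1.1058], [0.0, 0.0, 0.0, 1.0]]}
{'fx': 280.4696, 'fy': 280.4696, 'cx': 318.7911, 'cy': 201.4215, 'D': [0.0037, 0.0, 0.0, 0.0, 0.0], 'T_tool_cam': [[0.0002, -0.9717, -0.2364, 0.0677], [1.0, 0.0003, -0.0007, 0.0], [0.0007, -0.2364, 0.9717, -0.1794], [0.0, 0.0, 0.0, 1.0]]}
```
View pics/scene0.png

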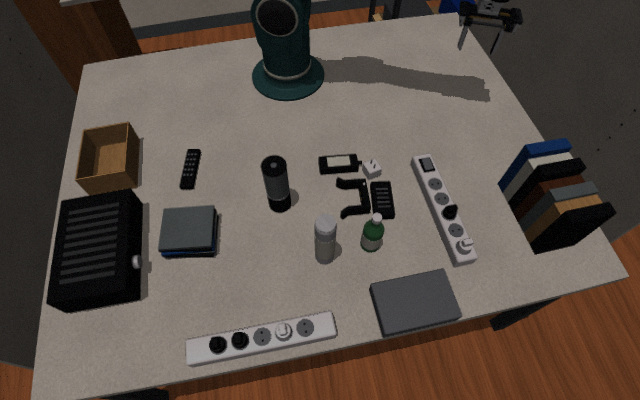

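View pics/top0.png

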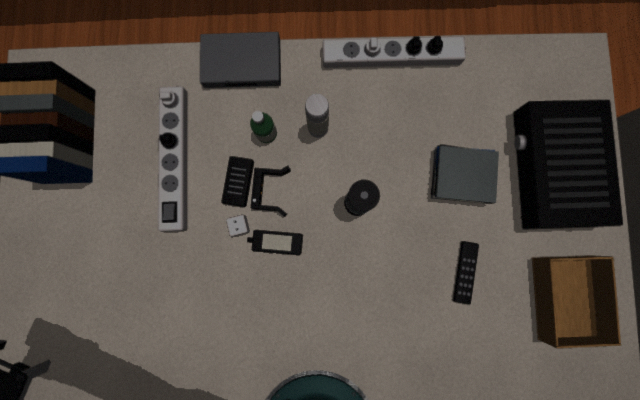

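The scene view shows the speaker at about (277,185), the cradle at (352,197), the brick at (340,163) and the strip's rocker at (427,163). In the top view the speaker's top is at (363,195) and the cradle is at (268,190), with its mouth to the right. The rocker is at (169,211). I'll enlarge both regions next.

```bash
python3 - <<'E'
import cv2,numpy as np
t=cv2.imread('pics/top0.png');s=cv2.imread('pics/scene0.png')
a=cv2.resize(t[150:250,220:400],None,fx=4.4,fy=4.4,interpolation=cv2.INTER_CUBIC)
g=lambda x:np.clip(255*(x/255.)**.5,0,255).astype(np.uint8)
cv2.imwrite('pics/c1.png',g(a))
b=cv2.resize(s[140:240,255:455],None,fx=4,fy=4,interpolation=cv2.INTER_CUBIC)
cv2.imwrite('pics/c2.png',g(b))
E
```

View pics/c1.png

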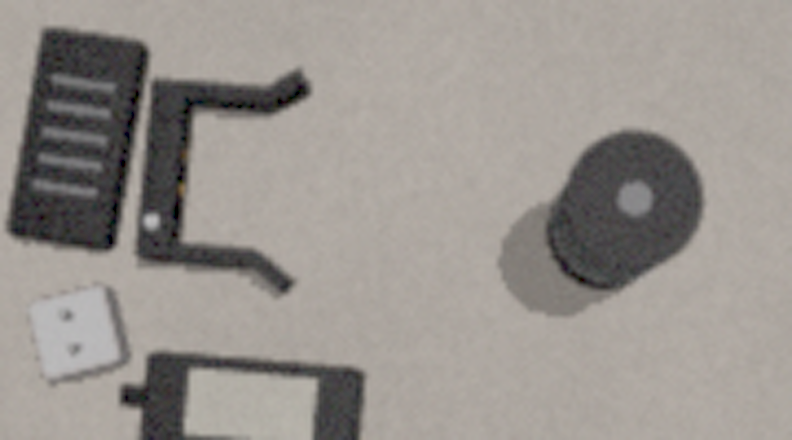

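View pics/c2.png

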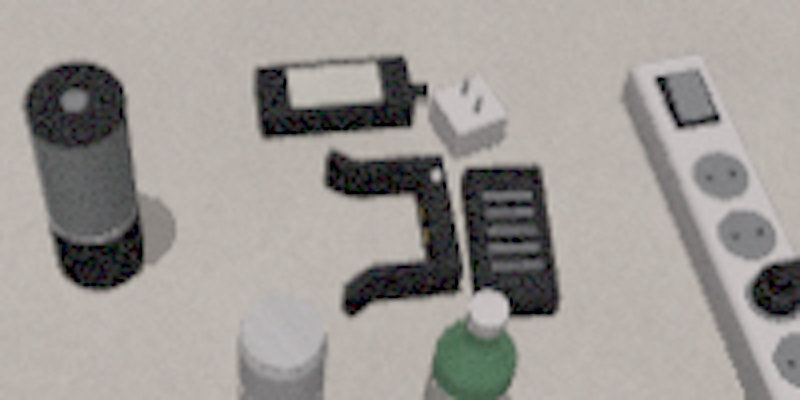

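The top crop shows the cradle's outer back corner at (152,80), its walls running to the right and tips near (305,80) and (290,288). The speaker's top dot is at (635,198). The scene crop shows that dot at (75,100), the cradle LED at (437,173) and the rocker at (690,97). Next I'll triangulate these points and cast rays for the rest.

```bash
cat > h.py <<'E'
import cv2,numpy as np
from rig import manip
def ray(n,px,T=None):
    p=manip.camera_params(n);K=np.array([[p['fx'],0,p['cx']],[0,p['fy'],p['cy']],[0,0,1]])
    u=cv2.undistortPoints(np.array(px,float).reshape(-1,1,2),K,np.array(p['D'])).reshape(-1,2)
    T=np.array(p['T']) if T is None else T
    return T[:3,3],np.c_[u,np.ones(len(u))]@T[:3,:3].T
def plane(n,px,z,T=None):
    o,d=ray(n,px,T);return o+d*((z-o[2])/d[:,2])[:,None]
def tri(a,pa,b,pb):
    (o1,d1),(o2,d2)=ray(a,pa),ray(b,pb);d1,d2=d1[0],d2[0]
    s=np.linalg.lstsq(np.c_[d1,-d2],o2-o1,rcond=None)[0]
    p,q=o1+s[0]*d1,o2+s[1]*d2;return (p+q)/2,np.linalg.norm(p-q)
E
python3 - <<'E'
from h import *
np.set_printoptions(precision=4,suppress=True)
t=cv2.imread('pics/top0.png');s=cv2.imread('pics/scene0.png')
C=lambda x,y:((x+.5)/4.4+219.5,(y+.5)/4.4+149.5)
S=lambda x,y:((x+.5)/4+254.5,(y+.5)/4+139.5)
print('spk top',tri('top',C(635,198),'scene',S(75,100)))
print('led',tri('top',C(151,221),'scene',S(437,173)))
print('tip-upper',tri('top',C(302,72),'scene',S(349,300)))
# cradle contour in top
g=cv2.cvtColor(t,cv2.COLOR_BGR2GRAY)
m=(cv2.GaussianBlur(g,(3,3),0)<75).astype(np.uint8)
n,l,st,c=cv2.connectedComponentsWithStats(m)
for i in range(1,n):
    x,y,w,h,a=st[i]
    if a>80 and 120<x<420 and 90<y<260: print(i,st[i])
i=l[186,257]; 
cs=cv2.findContours((l==i).astype(np.uint8) if i else m,cv2.RETR_EXTERNAL,cv2.CHAIN_APPROX_NONE)[0]
k=cv2.approxPolyDP(max(cs,key=cv2.contourArea),1.5,True)[:,0]
print(np.c_[k,plane('top',k,.04)[:,:2],plane('top',k,0)[:,:2]])
# strip
w=(g>150).astype(np.uint8);w[:,:140]=0;w[:,195:]=0;w[:80]=0;w[240:]=0
w=cv2.morphologyEx(w,cv2.MORPH_CLOSE,np.ones((15,15)))
r=cv2.minAreaRect(max(cv2.findContours(w,0,2)[0],key=cv2.contourArea));b=cv2.boxPoints(r);print('strip',r,plane('top',b,.045)[:,:2])
print(t[211,169],t[205,169],t[215,169],g[196:228,169],g[211,155:190])
# bystanders
print('duster',tri('top',(317.5,103),'scene',S(283,332)),'cleaner',tri('top',(257,117),'scene',S(489,308)))
print('brick/discs',plane('top',[(300,235),(252,232)],.032)[:,:2],plane('top',[(433,200),(437,147),(497,203)],.06)[:,:2])
for f,nm,(x0,x1,y0,y1) in((t,'t',(140,200,180,240)),):
    pass
a=cv2.resize(t[185:240,145:200],(385,385),interpolation=cv2.INTER_CUBIC);b=cv2.resize(s[145:200,400:455],(385,385),interpolation=cv2.INTER_CUBIC)
cv2.imwrite('pics/rock.png',np.hstack([a,b]))
E
```

```text
spk top (array([ 0.5488, -0.1168,  0.1917]), np.float64(0.001561305304768014))
led (array([0.558 , 0.1345, 0.0432]), np.float64(0.0026780052246418657))
tip-upper (array([0.6405, 0.0501, 0.0285]), np.float64(0.00019115492834113822))
11 [299 109  30  34 668]
12 [163 113  15  15 180]
13 [250 113  27  33 618]
14 [159 133  19  16 242]
16 [162 154  16  16 184]
17 [ 221  156   70   61 2130]
18 [162 176  15  15 184]
19 [ 334  179   46   42 1254]
20 [162 202  15  21 312]
22 [247 230  56  26 736]
[[230.     156.       0.6671   0.1913   0.675    0.1996]
 [221.     202.       0.5549   0.2133   0.5586   0.2225]
 [223.     204.       0.55     0.2085   0.5534   0.2175]
 [244.     207.       0.5414   0.1578   0.5445   0.1648]
 [252.     175.       0.6188   0.1378   0.6248   0.1441]
 [251.     209.       0.5361   0.1409   0.5391   0.1473]
 [274.     211.       0.5299   0.0856   0.5326   0.0899]
 [281.     216.       0.5174   0.0689   0.5196   0.0726]
 [285.     216.       0.5172   0.0593   0.5194   0.0627]
 [286.     213.       0.5243   0.0568   0.5268   0.06  ]
 [277.     206.       0.5417   0.0782   0.5449   0.0822]
 [262.     205.       0.5451   0.1143   0.5484   0.1197]
 [261.     195.       0.5694   0.1164   0.5736   0.1219]
 [263.     177.       0.6132   0.1111   0.619    0.1164]
 [265.     175.       0.6179   0.1062   0.6239   0.1113]
 [281.     176.       0.6144   0.0674   0.6203   0.071 ]
 [290.     171.       0.6261   0.0453   0.6324   0.0481]
 [289.     167.       0.636    0.0476   0.6427   0.0505]
 [285.     166.       0.6388   0.0573   0.6455   0.0605]
 [281.     169.       0.6316   0.0671   0.6381   0.0707]
 [254.     168.       0.6359   0.1328   0.6425   0.1389]
 [252.     159.       0.6582   0.1375   0.6657   0.1438]]Traceback (most recent call last):
  File "<stdin>", line 23, in <module>
ValueError: max() iterable argument is empty
```

```bash
python3 - <<'E'
from h import *
np.set_printoptions(precision=4,suppress=True)
t=cv2.imread('pics/top0.png');s=cv2.imread('pics/scene0.png')
S=lambda x,y:((x+.5)/4+254.5,(y+.5)/4+139.5)
g=cv2.cvtColor(t,cv2.COLOR_BGR2GRAY)
print(g[220,150:195])
w=(g>140).astype(np.uint8);print([(x.tolist()) for x in cv2.connectedComponentsWithStats(w)[2] if x[4]>60])
print('duster',tri('top',(317.5,103),'scene',S(283,332)),'cleaner',tri('top',(257,117),'scene',S(489,308)))
print('brick',plane('top',[(300,235),(252,232)],.032)[:,:2],'discs',plane('top',[(433,200),(437,147),(497,203)],.06)[:,:2])
a=cv2.resize(t[185:240,145:200],(385,385),interpolation=cv2.INTER_CUBIC);b=cv2.resize(s[145:200,400:455],(385,385),interpolation=cv2.INTER_CUBIC)
cv2.imwrite('pics/rock.png',np.hstack([a,b]))
E
```

```text
[111 108 110 108 106 108 106 109 114 126 128 102  44  23  21  21  20  19
  16  14  14  10  12  13   9  12  33  97 131 133 129 115  92  62  50  46
  49  77 103 114 114 115 115 110 111]
[[0, 0, 640, 400, 256000]]
duster (array([ 0.7438, -0.0249,  0.2015]), np.float64(0.0029467518648595495)) cleaner (array([0.7303, 0.1086, 0.1553]), np.float64(0.0017488581225148761))
brick [[0.4709 0.0246]
 [0.4811 0.1403]] discs [[ 0.5446 -0.2935]
 [ 0.6721 -0.3102]
 [ 0.5333 -0.4459]]
```

View pics/rock.png

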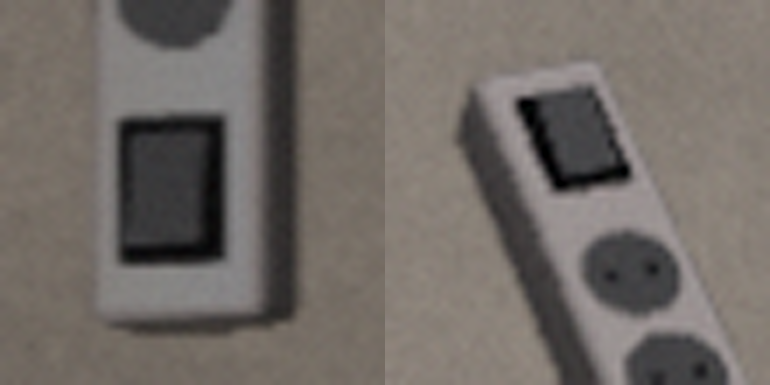

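The rocker crop shows the bezel spanning (120–225, 118–262) in the top view and the grey rocker centred at about (165,188). In the scene half the rocker is centred at about (195,135). The strip's near end is at row 315 and its edges run almost vertically.

```bash
python3 - <<'E'
from h import *
from scipy.spatial.transform import Rotation as R
np.set_printoptions(precision=4,suppress=True)
a=lambda x,y:((x+.5)/7+144.5,(y+.5)/7+184.5)
b=lambda x,y:((x-385+.5)/7+399.5,(y+.5)/7+144.5)
print('rocker c',tri('top',a(165,188),'scene',b(580,135)))
print('near end edge mid',tri('top',a(127,244),'scene',b(530,102)),tri('top',a(198,244),'scene',b(597,88)))
print('strip near corners',plane('top',[a(97,315),a(262,315)],.045),'bezel',plane('top',[a(120,118),a(225,118),a(120,262),a(225,262)],.047)[:,:2].mean(0))
print('strip far edge',plane('top',[(160.5,100),(159,225),(183,100),(184,225)],.045))
r=R.from_rotvec(manip.sense()['tcp_rot']).as_matrix();print(r)
# target tool pose for pushing
th=.172;u=np.array([np.sin(th),np.cos(th),0]);al=np.radians(40)
z=np.sin(al)*u-np.cos(al)*np.array([0,0,1]);x=np.cos(al)*u+np.sin(al)*np.array([0,0,1])
M=np.c_[x,np.cross(z,x),z];np.save('M.npy',M)
print('M',M,'rel rotvec',R.from_matrix(r.T@M).as_rotvec())
E
```

```text
rocker c (array([0.535 , 0.3396, 0.0496]), np.float64(0.0027891687422149586))
near end edge mid (array([0.5137, 0.3382, 0.051 ]), np.float64(0.023581924518299217)) (array([0.5182, 0.3379, 0.0586]), np.float64(0.027738400836903314))
strip near corners [[0.4921 0.3628 0.045 ]
 [0.4907 0.3059 0.045 ]] bezel [0.5342 0.3365]
strip far edge [[0.8119 0.3629 0.045 ]
 [0.503  0.3615 0.045 ]
 [0.8102 0.3068 0.045 ]
 [0.5015 0.3012 0.045 ]]
[[-0.9204  0.391  -0.0003]
 [ 0.391   0.9204 -0.001 ]
 [-0.0001 -0.001  -1.    ]]
M [[ 0.1311  0.9852  0.11  ]
 [ 0.7547 -0.1712  0.6333]
 [ 0.6428  0.     -0.766 ]] rel rotvec [-0.4676  0.5894  1.2825]
```

Units first: shifts go in units of 50 mm and turns go in units of 0.2 rad. So -0.03 m is -0.6, -0.02 m is -0.4, 0.122 rad is 0.61.

```bash
python3 jog.py '[{"d": [0, 0, -0.6], "turn_vec": [0, 0, 0.61]}, {"d": [0, 0, -0.6], "turn_vec": [0, 0, 0.61]}, {"d": [0, 0, -0.4], "turn_vec": [0, 0, 0.61]}, {"turn_vec": [0, 0, 0.61]}, {"turn_vec": [0, 0, 0.61]}, {"turn_vec": [0, 0, 0.61]}, {"turn_vec": [0, 0, 0.61]}, {"turn_vec": [0, 0, 0.61]}, {"turn_vec": [0, 0, 0.61]}, {"turn_vec": [0, 0, 0.61]}, {"turn_vec": [0, 0, 0.61]}]' 0.4
python3 jog.py '[{"d": [-0.56, 0.34, 0]}, {"d": [-0.56, 0.34, 0]}, {"d": [-0.56, 0.34, 0]}, {"d": [-0.56, 0.34, 0]}, {"d": [-0.56, 0.34, 0]}, {"d": [-0.56, 0.34, 0]}, {"d": [-0.56, 0.34, 0]}, {"d": [-0.56, 0.34, 0]}, {"d": [-0.56, 0.34, 0]}, {"d": [-0.56, 0.34, 0]}, {"d": [-0.56, 0.34, 0]}, {"d": [-0.56, 0.34, 0]}, {"d": [-0.56, 0.34, 0]}]'
```

```text
t: 1.02
tool_pos: [0.2443, 0.5751, 0.2851]
tcp_rot: [2.411, 2.014, -0.001]
contact_force: [-1.0, 0.5, -0.1]
opening: 0.398
grip_force: 0.0
t: 2.1
tool_pos: [0.3996, 0.177, 0.2854]
tcp_rot: [-2.405, -2.021, 0.0]
contact_force: [1.0, 0.4, -1.0]
opening: 0.398
grip_force: 0.0
```

In the tool's units: -0.0274 m is -0.548, 0.0164 m is 0.328.

```bash
python3 jog.py '[{"d": [-0.548, 0.328, 0]}, {"d": [-0.548, 0.328, 0]}, {"d": [-0.548, 0.328, 0]}, {"d": [-0.548, 0.328, 0]}, {"d": [-0.548, 0.328, 0]}, {"d": [-0.548, 0.328, 0]}, {"d": [-0.548, 0.328, 0]}, {"d": [-0.548, 0.328, 0]}, {"d": [-0.548, 0.328, 0]}, {"d": [-0.548, 0.328, 0]}, {"d": [-0.548, 0.328, 0]}, {"d": [-0.548, 0.328, 0]}]'
python3 jog.py '[{"turn_vec": [0, 0.5, 0]}, {"turn_vec": [0, 0.5, 0]}, {"turn_vec": [0, 0.5, 0]}, {"turn_vec": [0, 0.5, 0]}, {"turn_vec": [0, 0.5, 0]}, {"turn_vec": [0, 0.5, 0]}, {"turn_vec": [0, 0.49, 0]}, {}]'
python3 - <<'E'
from h import *
from scipy.spatial.transform import Rotation as R
np.set_printoptions(precision=4,suppress=True)
s=manip.sense();r=R.from_rotvec(s['tcp_rot']);M=np.load('M.npy');print(s['tool_pos'],s['joint_pos'],(r.inv()*R.from_matrix(M)).as_rotvec())
print(r.as_matrix().T@(np.array([.538,-.181,.019])-s['tool_pos']))
E
```

```text
t: 3.1
tool_pos: [0.537, -0.1805, 0.2852]
tcp_rot: [-2.404, -2.022, 0.0]
contact_force: [-1.0, 0.9, -0.3]
opening: 0.399
grip_force: 0.0
t: 3.77
tool_pos: [0.5352, -0.1816, 0.2833]
tcp_rot: [-1.991, -1.661, -0.727]
contact_force: [0.3, -1.1, -0.9]
opening: 0.397
grip_force: 0.0
[ 0.5352 -0.1816  0.2833] [ 0.1354  0.5136  0.6835  1.6059 -0.8539  1.6491  0.812 ] [ 0.0011 -0.0056 -0.0076]
[-0.1702  0.0037  0.2022]
```

```bash
python3 jog.py '[{"d": [-0.34, 0.008, 0.404]}, {"d": [-0.34, 0.008, 0.404]}, {"d": [-0.34, 0.008, 0.404]}, {"d": [-0.34, 0.008, 0.404]}, {"d": [-0.34, 0.008, 0.404]}, {"d": [-0.34, 0.008, 0.404]}, {"d": [-0.34, 0.008, 0.404]}, {"d": [-0.34, 0.008, 0.404]}, {"d": [-0.34, 0.008, 0.404]}, {"d": [-0.34, 0.008, 0.404]}, {}, {}]'
python3 - <<'E'
from h import *
np.set_printoptions(precision=4,suppress=True)
f=manip.grab_frame('scene')[:,:,::-1];cv2.imwrite('pics/s1.png',np.clip(255*(cv2.resize(f[110:260,200:400],None,fx=4,fy=4,interpolation=cv2.INTER_CUBIC)/255.)**.5,0,255))
E
```

```text
t: 4.77
tool_pos: [0.5403, -0.1797, 0.0212]
tcp_rot: [-1.989, -1.672, -0.721]
contact_force: [1.3, 0.8, 0.9]
opening: 0.401
grip_force: 0.0[ WARN:0@0.959] global loadsave.cpp:1063 imwrite_ Unsupported depth image for selected encoder is fallbacked to CV_8U.
```

View pics/s1.png

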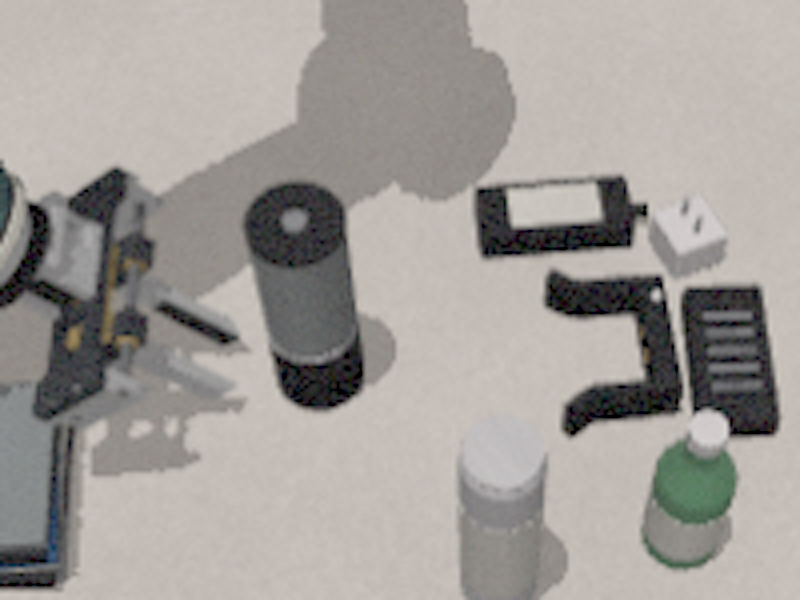

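The scene view shows the open fingers low behind the base, with a gap to the speaker, whose base is at (320,370). Nothing is touched yet, so I'll start pushing.

In the tool's units: 0.0077 m is 0.154, 0.0064 m is 0.128.

```bash
python3 jog.py '[{"d": [0.154, -0.02, 0.128]}, {"d": [0.154, -0.02, 0.128]}, {"d": [0.092, 0, 0.078]}, {"d": [0.092, 0, 0.078]}, {"d": [0.122, 0, 0.102]}, {"d": [0.122, 0, 0.102]}, {"d": [0.122, 0, 0.102]}, {"d": [0.122, 0, 0.102]}, {"d": [0.122, 0, 0.102]}, {"d": [0.122, 0, 0.102]}, {"d": [0.122, 0, 0.102]}, {"d": [0.122, 0, 0.102]}, {"d": [0.122, 0, 0.102]}, {"d": [0.092, 0, 0.078]}, {"d": [0.06, 0, 0.05]}, {}]'
cat > spk.py <<'E'
from h import *
np.set_printoptions(precision=4,suppress=True)
s=manip.sense();print(s['tool_pos'],s['contact_force'],s['wrist_torque'])
f=manip.grab_frame('scene');cv2.imwrite('pics/cur_%.1f.png'%s['t'],f[:,:,::-1])
g=cv2.GaussianBlur(cv2.cvtColor(f,cv2.COLOR_RGB2GRAY),(3,3),0)
# dot on top: bright spot surrounded by dark; search along the way at z=.19
best=[]
for y in np.arange(-.13,.11,.002):
    for x in np.arange(.53,.61,.002):
        pass
p=manip.camera_params('scene');T=np.linalg.inv(np.array(p['T']));K=np.array([[p['fx'],0,p['cx']],[0,p['fy'],p['cy']],[0,0,1]])
q=lambda w:cv2.projectPoints(np.array([w],float),cv2.Rodrigues(T[:3,:3])[0],T[:3,3],K,np.array(p['D']))[0].ravel()
a=np.load('M.npy')[:,0];u=np.array([a[0],a[1],0])/np.hypot(a[0],a[1])
c=np.array(s['tool_pos'])+.034*u;c[2]=.19
e=np.round(q(c)).astype(int);w=g[e[1]-9:e[1]+10,e[0]-9:e[0]+10].astype(float)
m=((w>60)&(np.hypot(*(np.mgrid[-9:10,-9:10]))<6)).astype(np.uint8)
yx=np.argwhere(m);
print('pred',c,e,'n',len(yx))
if len(yx): ctr=yx.mean(0)[::-1]-9+e;print('speaker top',ctr,plane('scene',ctr,.19))
E
sed -i '/^best/,/^        pass/d' spk.py; python3 spk.py
```

```text
t: 6.15
tool_pos: [0.5582, -0.0668, 0.0216]
tcp_rot: [-1.988, -1.673, -0.724]
contact_force: [-0.8, 0.5, 0.4]
opening: 0.403
grip_force: 0.3
[ 0.5582 -0.0668  0.0216] [-0.8386  0.4506  0.4336] [-0.6745  0.1279  0.0274]
pred [ 0.5641 -0.0333  0.19  ] [306 164] n 13
speaker top [305.4615 164.1538] [[ 0.5633 -0.0355  0.19  ]]
```

In the tool's units: 0.0061 m is 0.122, 0.0051 m is 0.102.

```bash
python3 jog.py '[{"d": [0.092, 0, 0.078]}, {"d": [0.122, 0, 0.102]}, {"d": [0.122, 0, 0.102]}, {"d": [0.122, 0, 0.102]}, {"d": [0.122, 0, 0.102]}, {"d": [0.122, 0, 0.102]}, {"d": [0.122, 0, 0.102]}, {"d": [0.122, 0, 0.102]}, {"d": [0.122, 0, 0.102]}, {"d": [0.122, 0, 0.102]}, {"d": [0.122, 0, 0.102]}, {"d": [0.122, 0, 0.102]}, {"d": [0.092, 0, 0.078]}, {"d": [0.06, 0, 0.05]}, {}]'
python3 spk.py
```

```text
t: 7.45
tool_pos: [0.576, 0.0349, 0.0218]
tcp_rot: [-1.988, -1.673, -0.724]
contact_force: [0.0, -0.1, 0.6]
opening: 0.398
grip_force: 0.1
[0.576  0.0349 0.0218] [ 0.0185 -0.1333  0.5511] [-0.629   0.1564  0.0263]
pred [0.5819 0.0684 0.19  ] [347 163] n 11
speaker top [346. 163.] [[0.5812 0.0666 0.19  ]]
```

```bash
python3 jog.py '[{"d": [0.046, 0, 0.038]}, {"d": [0.046, 0, 0.038]}, {"d": [0.046, 0, 0.038]}, {"d": [0.03, 0, 0.026]}, {"d": [0.03, 0, 0.026]}, {}]'
python3 jog.py '[{"d": [0.022, 0, 0.02]}, {"d": [0.022, 0, 0.02]}, {}]'; python3 spk.py
```

```text
t: 8.0
tool_pos: [0.5783, 0.047, 0.0217]
tcp_rot: [-1.989, -1.672, -0.724]
contact_force: [-0.0, -1.3, 0.2]
opening: 0.401
grip_force: 0.6
t: 8.25
tool_pos: [0.5787, 0.0498, 0.0216]
tcp_rot: [-1.989, -1.672, -0.724]
contact_force: [0.6, -1.3, 0.7]
opening: 0.403
grip_force: 1.0
[0.5787 0.0498 0.0216] [ 0.5585 -1.25    0.7258] [-0.9103  0.2173  0.0211]
pred [0.5846 0.0833 0.19  ] [353 163] n 11
speaker top [351.6364 162.9091] [[0.5839 0.0808 0.19  ]]
```

Contact force is still low, so the speaker isn't home yet. I'll keep going in small steps and watch the force.

```bash
python3 jog.py '[{"d": [0.022, 0, 0.02]}, {"d": [0.022, 0, 0.02]}, {}]'; python3 jog.py '[{"d": [0.022, 0, 0.02]}, {}]';  python3 spk.py
```

```text
t: 8.55
tool_pos: [0.5793, 0.0527, 0.0215]
tcp_rot: [-1.989, -1.672, -0.724]
contact_force: [0.0, -1.5, 1.8]
opening: 0.398
grip_force: 1.1
t: 8.72
tool_pos: [0.5795, 0.0541, 0.0214]
tcp_rot: [-1.99, -1.672, -0.724]
contact_force: [0.1, -4.0, 1.6]
opening: 0.4
grip_force: 1.2
[0.5795 0.0541 0.0214] [ 0.0605 -3.9694  1.5935] [-0.8897  0.1797 -0.0039]
pred [0.5854 0.0876 0.19  ] [354 163] n 12
speaker top [353.5 163. ] [[0.5851 0.0854 0.19  ]]
```

```bash
python3 jog.py '[{"d": [0.022, 0, 0.02]}, {}]'; python3 jog.py '[{"d": [0.022, 0, 0.02]}, {}, {}]';  python3 spk.py
```

```text
t: 8.93
tool_pos: [0.5798, 0.0555, 0.0213]
tcp_rot: [-1.99, -1.672, -0.724]
contact_force: [-1.2, -2.7, 1.2]
opening: 0.4
grip_force: 1.4
t: 9.18
tool_pos: [0.58, 0.0562, 0.0212]
tcp_rot: [-1.991, -1.672, -0.724]
contact_force: [-0.3, -6.3, 2.6]
opening: 0.398
grip_force: 3.1
[0.58   0.0562 0.0212] [-0.3315 -6.2845  2.619 ] [-1.3041  0.3695 -0.0194]
pred [0.5859 0.0897 0.19  ] [355 163] n 11
speaker top [354.3636 162.9091] [[0.5853 0.0876 0.19  ]]
```

```bash
python3 jog.py '[{"d": [0.022, 0, 0.02]}, {}, {}]'; python3 jog.py '[{"d": [0.022, 0, 0.02]}, {}, {}]';  python3 spk.py
python3 - <<'E'
import cv2,glob,numpy as np
f=cv2.imread(sorted(glob.glob('pics/cur_9*'))[-1]);cv2.imwrite('pics/h1.png',np.uint8(255*(cv2.resize(f[140:240,270:430],None,fx=5,fy=5,interpolation=2)/255.)**.5))
E
```

```text
t: 9.48
tool_pos: [0.5803, 0.0567, 0.0211]
tcp_rot: [-1.993, -1.672, -0.723]
contact_force: [-2.1, -11.3, 4.5]
opening: 0.4
grip_force: 5.9
t: 9.73
tool_pos: [0.5806, 0.057, 0.0209]
tcp_rot: [-1.994, -1.672, -0.723]
contact_force: [-5.3, -17.8, 9.1]
opening: 0.4
grip_force: 8.8
[0.5806 0.057  0.0209] [ -5.2516 -17.8026   9.1263] [-2.6354  1.0715  0.5198]
pred [0.5864 0.0905 0.19  ] [356 163] n 10
speaker top [354.2 163. ] [[0.5855 0.0872 0.19  ]]
```

View pics/h1.png

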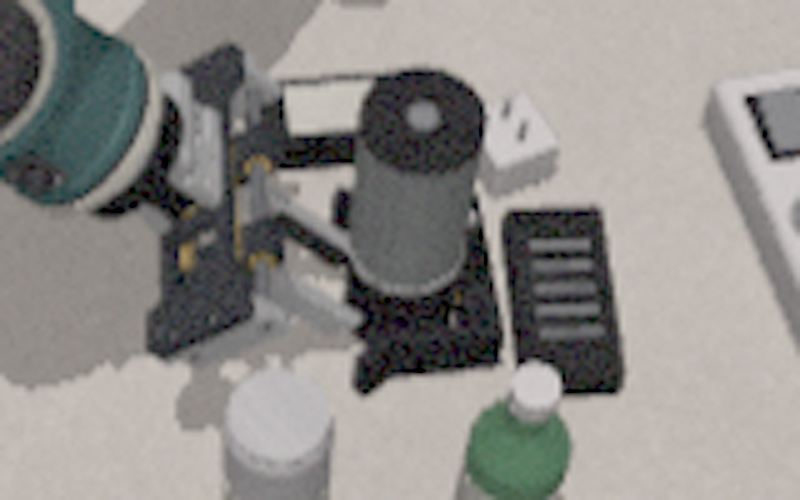

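The picture shows the speaker upright in the cradle, dot at (422,113), with the fingers on the base below the ring. The force rises with no further motion, so it is against the back. I'll back straight off and then rise.

In the tool's units: -0.0077 m is -0.154, -0.0064 m is -0.128.

```bash
python3 jog.py '[{"d": [-0.046, 0, -0.038]}, {"d": [-0.092, 0, -0.078]}, {"d": [-0.154, 0, -0.128]}, {"d": [-0.154, 0, -0.128]}, {"d": [-0.154, 0, -0.128]}, {"d": [-0.154, 0, -0.128]}, {"d": [-0.154, 0, -0.128]}, {"d": [-0.154, 0, -0.128]}, {"d": [-0.154, 0, -0.128]}]'
python3 jog.py '[{"d": [0.348, 0, -0.414]}, {"d": [0.348, 0, -0.414]}, {"d": [0.348, 0, -0.414]}, {"d": [0.348, 0, -0.414]}, {"d": [0.348, 0, -0.414]}, {"d": [0.348, 0, -0.414]}, {"d": [0.348, 0, -0.414]}, {"d": [0.348, 0, -0.414]}, {"d": [0.348, 0, -0.414]}, {"d": [0.348, 0, -0.414]}]' 0
python3 - <<'E'
from h import *
np.set_printoptions(precision=4,suppress=True)
f=manip.grab_frame('top');g=cv2.cvtColor(f,cv2.COLOR_RGB2GRAY);cv2.imwrite('pics/t2.png',f[:,:,::-1])
p=manip.camera_params('top')
from scipy.spatial.transform import Rotation as R
s=manip.sense();r=R.from_rotvec(s['tcp_rot']);print(s['tool_pos'],r.as_matrix())
f=manip.grab_frame('scene');f=f[:,:,::-1]
cv2.imwrite('pics/h2.png',np.uint8(255*(np.hstack([cv2.resize(f[130:230,300:400],(400,400),interpolation=2),cv2.resize(cv2.imread('pics/t2.png')[140:240,220:320],(400,400),interpolation=2)])/255.)**.5))
E
```

```text
t: 10.53
tool_pos: [0.5667, -0.0193, 0.0208]
tcp_rot: [-1.99, -1.672, -0.724]
contact_force: [0.7, -0.8, 0.4]
opening: 0.396
grip_force: 0.0
t: 11.37
tool_pos: [0.5665, -0.0185, 0.2927]
tcp_rot: [-1.99, -1.672, -0.724]
contact_force: [0.6, 0.3, -0.1]
opening: 0.003
grip_force: 0.0
[ 0.568  -0.0192  0.2978] [[ 0.1287  0.985   0.1153]
 [ 0.7554 -0.1727  0.6321]
 [ 0.6425  0.0057 -0.7662]]
```

View pics/h2.png

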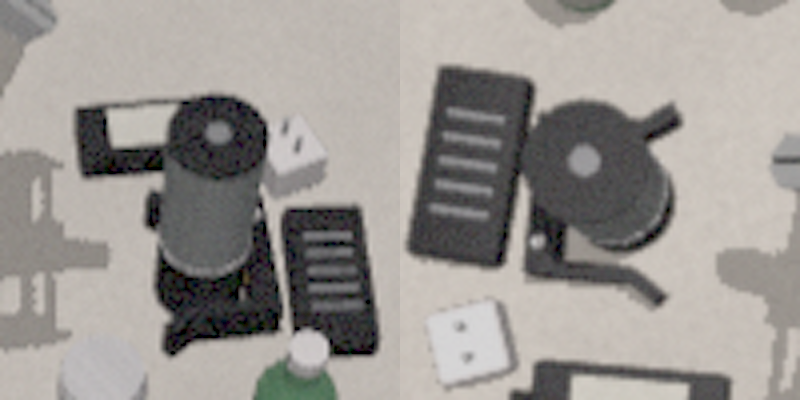

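Both views show the speaker upright and seated against the back wall, dot at (218,132) in the scene half and (584,160) in the top half. The bystanders haven't moved. I'll straighten the hand and move over the rocker.

```bash
python3 - <<'E'
from h import *
print(tri('top',(265.6,179.6),'scene',(354.1,162.6)))
E
python3 jog.py '[{"turn_vec": [0, -0.5, 0]}, {"turn_vec": [0, -0.5, 0]}, {"turn_vec": [0, -0.5, 0]}, {"turn_vec": [0, -0.5, 0]}, {"turn_vec": [0, -0.5, 0]}, {"turn_vec": [0, -0.5, 0]}, {"turn_vec": [0, -0.49, 0]}, {"d": [0.568, -0.182, 0]}, {"d": [0.568, -0.182, 0]}, {"d": [0.568, -0.182, 0]}, {"d": [0.568, -0.182, 0]}, {"d": [0.568, -0.182, 0]}, {"d": [0.568, -0.182, 0]}, {"d": [0.568, -0.182, 0]}, {"d": [0.568, -0.182, 0]}, {"d": [0.568, -0.182, 0]}, {"d": [0.568, -0.182, 0]}, {"d": [0.568, -0.182, 0]}, {"d": [0.568, -0.182, 0]}]'
python3 jog.py '[{"turn_vec": [0, 0, -0.5815]}, {"turn_vec": [0, 0, -0.5815]}, {"turn_vec": [0, 0, -0.5815]}, {"turn_vec": [0, 0, -0.5815]}, {"turn_vec": [0, 0, -0.5815]}, {"turn_vec": [0, 0, -0.5815]}, {"turn_vec": [0, 0, -0.5815]}, {"turn_vec": [0, 0, -0.5815]}, {"turn_vec": [0, 0, -0.5815]}, {"turn_vec": [0, 0, -0.5815]}, {"turn_vec": [0, 0, -0.5815]}, {"turn_vec": [0, 0, -0.5815]}, {"turn_vec": [0, 0, -0.5815]}, {"turn_vec": [0, 0, -0.5815]}, {"turn_vec": [0, 0, -0.5815]}, {}]'
cat > rel.py <<'E'
from h import *
from scipy.spatial.transform import Rotation as R
np.set_printoptions(precision=4,suppress=True)
s=manip.sense();r=R.from_rotvec(s['tcp_rot']).as_matrix();print(r,s['joint_pos'],r.T@(np.array([.519,.335,.058])-s['tool_pos']))
E
python3 rel.py
```

```text
(array([0.58557118, 0.08618969, 0.19193993]), np.float64(0.001036772085887085))
t: 13.05
tool_pos: [0.5176, 0.3374, 0.2906]
tcp_rot: [2.405, 2.021, -0.002]
contact_force: [0.3, -0.6, 0.6]
opening: 0.005
grip_force: 0.0
t: 14.38
tool_pos: [0.5181, 0.3359, 0.2905]
tcp_rot: [0.01, -3.14, 0.002]
contact_force: [-0.1, -0.1, 0.1]
opening: 0.009
grip_force: 0.0
[[-1.     -0.0066 -0.0011]
 [-0.0066  1.     -0.001 ]
 [ 0.0011 -0.001  -1.    ]] [-0.6881  0.3414  0.083   1.5292 -0.0288  1.2737  0.9759] [-0.0011 -0.0007  0.2325]
```

Units first: shifts go in units of 50 mm and turns go in units of 0.2 rad. So 0.027 m is 0.54, -0.001 m is -0.02.

```bash
python3 jog.py '[{"d": [-0.02, -0.014, 0.54]}, {"d": [0, 0, 0.54]}, {"d": [0, 0, 0.54]}, {"d": [0, 0, 0.54]}, {"d": [0, 0, 0.54]}, {"d": [0, 0, 0.54]}, {"d": [0, 0, 0.54]}, {"d": [0, 0, 0.54]}, {}]'
python3 jog.py '[{"d": [0, 0, 0.08]}, {"d": [0, 0, 0.08]}, {"d": [0, 0, 0.06]}, {}]'
python3 jog.py '[{"d": [0, 0, 0.04]}, {"d": [0, 0, 0.04]}, {}]'
```

```text
t: 15.13
tool_pos: [0.5167, 0.3338, 0.07]
tcp_rot: [-0.005, -3.136, 0.008]
contact_force: [-0.9, -0.7, -0.8]
opening: 0.009
grip_force: 0.0
t: 15.47
tool_pos: [0.5193, 0.3361, 0.0649]
tcp_rot: [-0.0, 3.141, 0.001]
contact_force: [0.6, 0.2, -0.3]
opening: 0.004
grip_force: 0.0
t: 15.72
tool_pos: [0.519, 0.3359, 0.0603]
tcp_rot: [-0.001, 3.141, -0.0]
contact_force: [-0.0, 0.4, 0.9]
opening: 0.003
grip_force: 0.0
```

```bash
for i in 1 2 3; do python3 jog.py '[{"d": [0, 0, 0.04]}, {}]' | egrep 'tool_pos|contact'; done; python3 jog.py '[{"d": [0, 0, 0.02]}, {}]'
```

```text
tool_pos: [0.519, 0.336, 0.0581]
contact_force: [-0.1, 0.3, 0.7]
tool_pos: [0.5189, 0.336, 0.056]
contact_force: [-0.1, 0.7, 1.4]
tool_pos: [0.5188, 0.336, 0.0541]
contact_force: [-2.2, 0.9, 4.2]
t: 16.38
tool_pos: [0.5186, 0.3361, 0.0532]
tcp_rot: [0.001, -3.141, 0.0]
contact_force: [-3.8, -0.5, 6.1]
opening: 0.006
grip_force: 3.4
```

```bash
for i in 1 2 3; do python3 jog.py '[{"d": [0, 0, 0.02]}, {}]' | egrep 'tool_pos|contact'; done
```

```text
tool_pos: [0.5187, 0.3361, 0.0528]
contact_force: [-8.1, -1.7, 16.2]
tool_pos: [0.5188, 0.3362, 0.0525]
contact_force: [-10.2, -4.8, 26.3]
tool_pos: [0.5189, 0.3362, 0.0522]
contact_force: [-14.1, -5.9, 37.6]
```

The force now rises steeply at z ≈ 52 mm, which means the rocker is at its stop. I'll lift off and look.

```bash
python3 jog.py '[{"d": [0, 0, -0.1]}, {"d": [0, 0, -0.4]}, {"d": [0, 0, -0.6]}, {"d": [0, 0, -0.6]}, {"d": [0, 0, -0.6]}, {"d": [0, 0, -0.6]}, {"d": [0, 0, -0.6]}, {}]'
python3 - <<'E'
from h import *
f=manip.grab_frame('scene')[:,:,::-1];w=manip.grab_frame('wrist')[:,:,::-1]
a=cv2.resize(f[130:230,300:450],(600,400),interpolation=2);
o=cv2.imread('pics/scene0.png')
b=np.hstack([cv2.resize(o[145:200,400:455],(200,200),interpolation=2),cv2.resize(f[145:200,400:455],(200,200),interpolation=2),cv2.resize(w,(200,200))])
cv2.imwrite('pics/end.png',np.uint8(255*(np.vstack([a,b])/255.)**.6))
cv2.imwrite('pics/w.png',w)
E
```

```text
t: 17.55
tool_pos: [0.5211, 0.337, 0.2311]
tcp_rot: [-0.001, 3.135, 0.007]
contact_force: [0.8, -0.3, 1.1]
opening: 0.005
grip_force: 0.0
```

View pics/end.png

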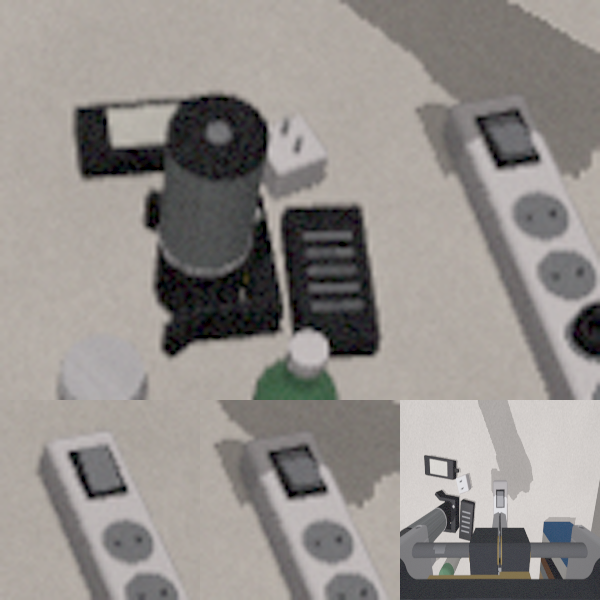

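The rocker's robot-side end is now down: dark bezel shows at (490,115) above it, where before it showed on the far side. The speaker still stands home, dot at (218,132), the bystanders are in place and the robot is clear.

```bash
python3 -c "
from rig import manip
print(manip.hand_in())"
```

```text
the job is handed in; nothing more can be done
None
```

The speaker stands upright against the back of its cradle and the rocker is pressed fully on, going by the camera views and contact forces. I handed the job in after about 18 s of robot time; the hand-in gave no verdict.

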